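Check the marinade injectors and set the blocked one to soak

ROBOT

A 6-joint arm with a two-finger parallel gripper is mounted at the origin on a cart in front of the work surface, level with it; the furniture and walls round the work are solid. World frame = base frame: x ahead of the robot, y to its left, z up, the work surface at z = 0. Lengths are in m, angles in degrees, forces in N, time in s.
With the tool pointing down it reaches from about 0.35 to 0.875 m from the base axis. Payload 4.2 kg.
Tool frame: the origin (TCP) lies between the finger pads; the fingertips stand 19 mm ahead of it and the grasp point (between the pads) is the TCP; z points along the fingers, y is the line along which they close (so a half turn about z gives the same grasp; the last joint's range is limited). The gripper opens to 87 mm and grips with 3 to 60 N. Pads are 19 mm wide; open, the fingers measure 117 mm over their backs; the gripper's body (75 mm by 190 mm) begins 51 mm behind the grasp point.
Start: joints at [-48.323, 22.042, 0.453, 0, -68.411, -14.817], TCP at [0.282, -0.558, 0.242] pointing down, gripper open.
Joint ranges: [-179.83, 179.83], [-69.29, 118.12], [-61.27, 80.66], [-181.25, 117.63], [-171.15, -9.14], [-177.46, 177.46]. Speed limits (degrees/s): [159.86, 159.86, 180, 180, 180, 180].

INTERFACE

Orientations are given as a 3x3 rotation matrix whose columns are the frame's x, y, z axes.
In Python, from station import r gives the robot as it stands.
- The arm moves only by the tool drive_tool, never from a script. Its argument "steps" is one flat list of numbers, 7 for each row, row after row: the turn, a rotation vector about the tool's x, y, z in rad, then the shift along the tool's x, y, z in m, then the opening, from 0 (shut) to 1 (fully open). A call has 1 to 10 rows; each row shifts and turns the commanded pose from where the row before left it, along the tool's axes as they then stand; what a row does not reach is not made up. A row lasts 1/12 s, in which the tool goes at most 41.7 mm and 7.16 degrees, less where a joint would pass 70% of its speed; a pose out of reach is approached as far as the arm can. A call is refused whole if a number of a shift passes 0.0417 or a number of a turn 0.125, either way. A call with a gripper value outside its range is refused whole. The fingers move at their own pace and stop on an object; the grip force is fixed at half the most. Time passes only in rows, so rows that do not move let the fingers close. It gives the time, the measured TCP pose, the force, the opening and the grip force at its end, in the units of the state.
- r.sense(): the state, without advancing time (a new reading comes with each control period).
- r.capture(name): name is "scene" or "top"; returns the picture (420x560x3 uint8, blue, green, red); there is no depth.
- r.camera_params(name): a dict with "camera_matrix" (3x3 intrinsics, pixels), "extrinsics" (4x4, takes a point from world to camera coordinates). Camera axes: x right, y down, z forward; pixel columns grow to the right and rows downward; lengths in m; the calibration is good to about 2 mm. A picture is of the moment at which its call begins. camera_params takes no time and is no camera call.
- r.finish_job(): hands the job in; it is judged then, once.
The state is a dict: "time_s": time; "joints": joint angles; "joint_velocities": joint speeds; "effort": joint torques, N m; "tcp_pos": TCP position; "ee_rot": TCP orientation; "wrist_force": force on the tool from outside, world axes, zero at the start; "moment": the same for the moment, N m; "gripper_width": opening from 0.0 (shut) to 1.0 (fully open); "gripper_force": force on a finger pad.
Only numpy, scipy, OpenCV 4.12 (cv2) and the standard library are available. Lean on these libraries where they do the work, as an engineer would, in place of code of your own. Each camera call takes 0.05 s, during which the arm holds its last target. There are 200 camera calls.

TASK

Before service, try the three marinade injectors in the rack: press each plunger down, and where it slides freely push it fully home and leave that injector standing in its place. One is blocked: where the resistance climbs before the plunger is home, stop and do not force it (never press harder than about 40 N); leave its plunger as far down as it got, take that injector by its cap and stand it upright in the steel pan to soak. Leave the other things on the worktop alone.

Things in the scene. Friction and masses are not known exactly. Their poses are not given: they have to be found in the camera images.
- rack: white plastic rack, 72 x 256 x 62 mm, fixed; origin under its centre, y along its length. Three round sockets (at y = 0 and 80 mm either side), each 36.5 mm wide, through a top board whose upper face is 52 mm above the worktop; the injectors stand on its base board, 12 mm above the worktop. The end cheeks rise to 62 mm.
- pan: small open steel pan, 176 x 108 x 65 mm with its rim, inside 156 x 88 mm, floor 3 mm thick; loose, about 0.6 kg; origin under its centre, x along its length, z up
- injector_1: one of three outwardly identical steel injectors, needle off, 0.2 kg, standing in the rack in any order. Origin: centre of its flat underside; z up. Barrel 34 mm across; at its top a knurled cap, 40 mm across, z = 88 to 110 mm: grip it there. Finger wings, 20 mm wide, stick out of the cap along +y and -y to 40 mm from the axis at z = 102 to 107 mm (about along the rack), so close the jaws along its x.
- plunger_1 (a joint): travel of its plunger (m): 0 drawn out, 0.040 fully home (on the cap); starts at 0 to 0.010; stays where it is left. A sound one slides with a steady drag of 2 to 6 N, different in each, and stops hard at home. In the blocked one the resistance rises about 1 N per mm from 17 mm before home and turns solid 10 mm before home; which one it is cannot be seen.
- thumb_1 (a point): centre of the upper face of that plunger's thumb plate, a round steel plate 32 mm across and 8 mm thick on a 9 mm rod; 162 mm above the injector's underside when drawn out, 122 mm when home
- injector_2: one of three outwardly identical steel injectors, needle off, 0.2 kg, standing in the rack in any order. Origin: centre of its flat underside; z up. Barrel 34 mm across; at its top a knurled cap, 40 mm across, z = 88 to 110 mm: grip it there. Finger wings, 20 mm wide, stick out of the cap along +y and -y to 40 mm from the axis at z = 102 to 107 mm (about along the rack), so close the jaws along its x.
- plunger_2 (a joint): travel of its plunger (m): 0 drawn out, 0.040 fully home (on the cap); starts at 0 to 0.010; stays where it is left. A sound one slides with a steady drag of 2 to 6 N, different in each, and stops hard at home. In the blocked one the resistance rises about 1 N per mm from 17 mm before home and turns solid 10 mm before home; which one it is cannot be seen.
- thumb_2 (a point): centre of the upper face of that plunger's thumb plate, a round steel plate 32 mm across and 8 mm thick on a 9 mm rod; 162 mm above the injector's underside when drawn out, 122 mm when home
- injector_3: one of three outwardly identical steel injectors, needle off, 0.2 kg, standing in the rack in any order. Origin: centre of its flat underside; z up. Barrel 34 mm across; at its top a knurled cap, 40 mm across, z = 88 to 110 mm: grip it there. Finger wings, 20 mm wide, stick out of the cap along +y and -y to 40 mm from the axis at z = 102 to 107 mm (about along the rack), so close the jaws along its x.
- plunger_3 (a joint): travel of its plunger (m): 0 drawn out, 0.040 fully home (on the cap); starts at 0 to 0.010; stays where it is left. A sound one slides with a steady drag of 2 to 6 N, different in each, and stops hard at home. In the blocked one the resistance rises about 1 N per mm from 17 mm before home and turns solid 10 mm before home; which one it is cannot be seen.
- thumb_3 (a point): centre of the upper face of that plunger's thumb plate, a round steel plate 32 mm across and 8 mm thick on a 9 mm rod; 162 mm above the injector's underside when drawn out, 122 mm when home
- timer: wind-up kitchen timer, white with a red dial, 64 x 62 x 50 mm; a bystander, to be left alone; origin at the centre of its underside
- tape: roll of masking tape lying flat, 104 mm across, 25 mm high; a bystander, to be left alone; origin at the centre of its underside
- scoop: steel flour scoop with black handle, 232 mm long; a bystander, to be left alone; origin at the centre of its underside
- scissors: blue-handled scissors, 199 mm long; a bystander, to be left alone; origin at the centre of its underside
- pot: lidded clear deli pot, 75 mm across, 75 mm high; a bystander, to be left alone; origin at the centre of its underside
Not all that is in view belongs to the job. What is shaped like the injector_1 but pink is not meant. Leave any yellow look-alike of the injector_3 alone.

How it is judged (in metres and radians):
At the end, for the whole second after the job is handed in: Two plungers are home within 2 mm, their injectors upright in the rack within 12 mm of where they stood. The third, its plunger pressed into the resistance (22.5 to 34 mm), stands at rest within 11 degrees of upright on the pan's floor, its foot within 68 x 36 mm of the pan's centre (((value of joint plunger_1 between 0.0225 and 0.034 m and x of injector_1 in the frame of pan between -0.068 and 0.068 m and y of injector_1 in the frame of pan between -0.036 and 0.036 m and z of injector_1 in the frame of pan below 0.01 m and angle between injector_1's own z axis and vertical below 0.2 rad and linear speed of injector_1 below 0.02 m/s and value of joint each of plunger_2, plunger_3 above 0.038 m and distance of each of injector_2, injector_3 from where it was at the start of the episode below 0.012 m and angle between each of injector_2, injector_3's own z axis and vertical below 0.12 rad) or (value of joint plunger_2 between 0.0225 and 0.034 m and x of injector_2 in the frame of pan between -0.068 and 0.068 m and y of injector_2 in the frame of pan between -0.036 and 0.036 m and z of injector_2 in the frame of pan below 0.01 m and angle between injector_2's own z axis and vertical below 0.2 rad and linear speed of injector_2 below 0.02 m/s and value of joint each of plunger_1, plunger_3 above 0.038 m and distance of each of injector_1, injector_3 from where it was at the start of the episode below 0.012 m and angle between each of injector_1, injector_3's own z axis and vertical below 0.12 rad) or (value of joint plunger_3 between 0.0225 and 0.034 m and x of injector_3 in the frame of pan between -0.068 and 0.068 m and y of injector_3 in the frame of pan between -0.036 and 0.036 m and z of injector_3 in the frame of pan below 0.01 m and angle between injector_3's own z axis and vertical below 0.2 rad and linear speed of injector_3 below 0.02 m/s and value of joint each of plunger_1, plunger_2 above 0.038 m and distance of each of injector_1, injector_2 from where it was at the start of the episode below 0.012 m and angle between each of injector_1, injector_2's own z axis and vertical below 0.12 rad))); the robot touches nothing.
It fails at once if an injector's plunger is pressed with more than 40 N (contact force between any of the fingers, the arm and plunger_1 above 40 N or contact force between any of the fingers, the arm and plunger_2 above 40 N or contact force between any of the fingers, the arm and plunger_3 above 40 N).
It fails at once if a bystander is moved by more than 3 cm or tipped over (distance of any of timer, tape, scoop, scissors, pot from where it was at the start of the episode above 0.03 m or angle between any of pot, timer's own z axis and vertical above 0.5 rad).
It also fails if it takes over 72 s, if anything falls off the work surface, if the arm or the gripper's body presses on something with over 40 N, if the wrist force passes 120 N, or if a joint passes its speed limit or range.

## Working session

There is one attempt and no reset: what is moved stays moved. The work goes in short steps, Python scripts to look and compute and a tool call to move; the robot and the scene stay as the last step left them, time stands still between calls to the robot, and variables do not carry over. Pictures are saved under pics/ and viewed, at most 10 in all, crops included, and the job is handed in when it is done.

Besides the shell and the picture viewer there is one more tool, called after ">>>" as name(argument=value, ...) on one line, values as JSON. drive_tool: Moves the arm, as the interface text tells. Its arguments: {"type":"object","properties":{"steps":{"type":"array"}},"required":["steps"]}

```bash
mkdir -p pics
python3 - <<'E'
from station import r
import cv2
for n in("scene","top"):
    cv2.imwrite(f"pics/{n}0.png",r.capture(n)); p=r.camera_params(n); print(n,p["camera_matrix"],p["extrinsics"])
s=r.sense(); print(s["tcp_pos"],s["ee_rot"],s["wrist_force"],s["gripper_width"],s["time_s"])
E
```

```text
scene [[452.80863974   0.         276.43636576]
 [  0.         452.80863974 206.49721514]
 [  0.           0.           1.        ]] [[-0.62687226 -0.77911913 -0.0021321   0.36336993]
 [-0.40532055  0.32845192 -0.85313222  0.31399915]
 [ 0.66539193 -0.53394074 -0.52169039  0.80335827]
 [ 0.          0.          0.          1.        ]]
top [[521.89860063   0.         283.99469105]
 [  0.         521.89860063 206.10677843]
 [  0.           0.           1.        ]] [[-0.00572121 -0.99982789  0.01764803  0.01204193]
 [-0.9980789   0.00462066 -0.06178318  0.56718517]
 [ 0.061691   -0.0179676  -0.99793356  1.52160108]
 [ 0.          0.          0.          1.        ]]
[ 0.28218347 -0.55712299  0.24058315] [[-8.92179202e-01 -4.51680588e-01 -9.58396998e-04]
 [-4.51681594e-01  8.92177625e-01  1.68007197e-03]
 [ 9.62044620e-05  1.93181556e-03 -9.99998129e-01]] [-0.21471631  0.25697687 -0.00774858] 1.0002495535758038 0.1
```

View pics/scene0.png

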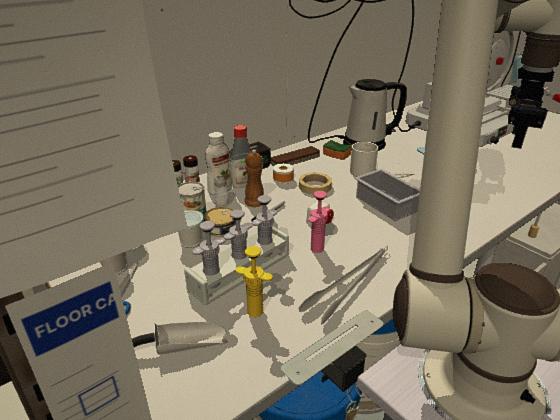

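View pics/top0.png

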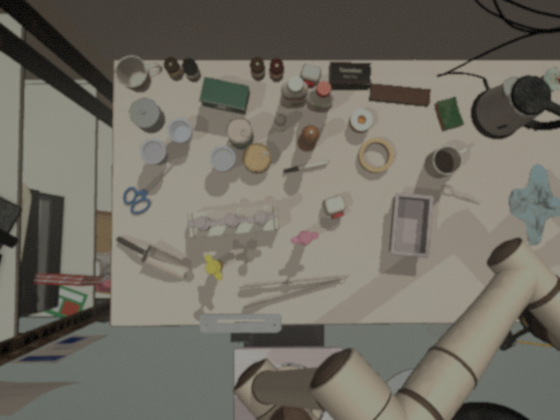

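The scene shows the grey injectors in the rack (thumb plates near (208,228), (237,213), (264,200)), plus pink and yellow decoys. The top view shows the rack near (233,222) and the pan near (411,225). I'll enlarge both.

Run:
```python
import cv2,numpy as np
t=cv2.imread("pics/top0.png");s=cv2.imread("pics/scene0.png")
a=cv2.resize(t[195:250,180:280],None,fx=8,fy=8,interpolation=cv2.INTER_CUBIC)  #800x440
cv2.imwrite("pics/tc.png",cv2.convertScaleAbs(a,alpha=1.5))
b=cv2.resize(s[185:310,175:305],None,fx=4.6,fy=4.6,interpolation=cv2.INTER_CUBIC)
cv2.imwrite("pics/sc.png",cv2.convertScaleAbs(b,alpha=1.2))
```

```text
(no output)
```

View pics/tc.png

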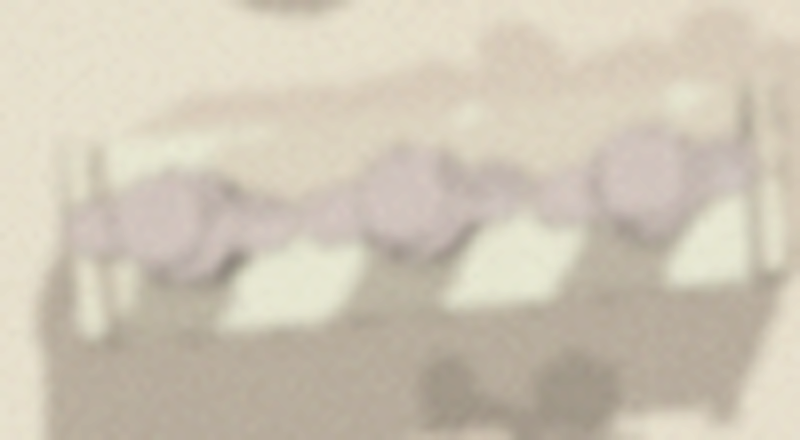

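View pics/sc.png

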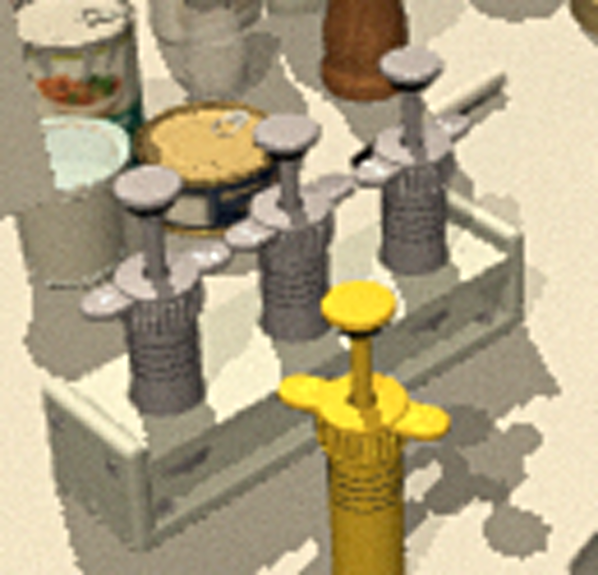

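```bash
cat > h.py <<'E'
from station import r
import numpy as np, cv2
C={n:r.camera_params(n) for n in("scene","top")}
P={n:c["camera_matrix"]@c["extrinsics"][:3] for n,c in C.items()}
def tri(s,t):
    X=cv2.triangulatePoints(P["scene"],P["top"],np.array(s,float).reshape(2,1),np.array(t,float).reshape(2,1)); return (X[:3]/X[3]).ravel()
def plane(n,uv,z):
    M=P[n]; H=np.c_[M[:,0],M[:,1],M[:,2]*z+M[:,3]]; q=np.linalg.solve(H,[*uv,1]); return q[:2]/q[2]
def proj(n,X):
    q=P[n]@[*X,1]; return q[:2]/q[2]
E
python3 - <<'E'
from h import *
np.set_printoptions(precision=4,suppress=True)
for s,t in (((207,225.4),(200,222.5)),((237.4,214.1),(231,219.4)),((264.1,199.6),(260,216.5)),((253,251.5),(211.5,263.5)),((319.5,195),(306,237))):
    X=tri(s,t); print(X,proj("top",X)-t)
for uv in((394,192.5),(433,196),(427,257),(391,254)): print("pan",plane("top",uv,.065))
# rack top board corners front
for uv in((190,237),(277,229.5)): print("rack bottom-front",plane("top",uv,.06))
E
```

```text
[0.5156 0.2346 0.1677] [-0.047  -0.0312]
[0.5237 0.1534 0.1589] [-0.0595 -0.0434]
[0.5306 0.0756 0.1635] [0.0865 0.0685]
[0.4048 0.2037 0.1512] [0.8    0.6197]
[ 0.4757 -0.0467  0.1557] [-0.0258 -0.0242]
pan [ 0.602  -0.3063]
pan [ 0.5914 -0.4187]
pan [ 0.4169 -0.3974]
pan [ 0.426  -0.2944]
rack bottom-front [0.4777 0.2781]
rack bottom-front [0.4977 0.0303]
```

Run:
```python
import cv2,numpy as np
t=cv2.imread("pics/top0.png")
a=cv2.resize(t[180:270,370:460],None,fx=6,fy=6,interpolation=cv2.INTER_CUBIC)
b=cv2.resize(t[220:310,195:335],None,fx=4,fy=4,interpolation=cv2.INTER_CUBIC)
b=cv2.copyMakeBorder(b,0,0,0,0,0)
s=cv2.imread("pics/scene0.png"); 
cv2.imwrite("pics/pan.png",a)
```

```text
(no output)
```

View pics/pan.png

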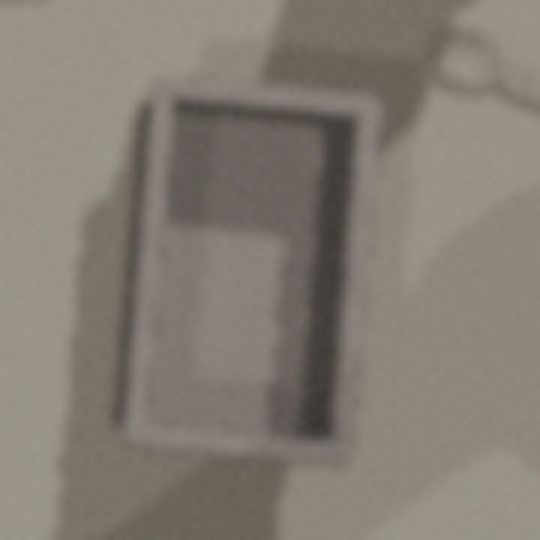

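```bash
cat >> h.py <<'E'
from scipy.spatial.transform import Rotation as R
YAW=185.4
def Rt(yaw=YAW):
    c,s=np.cos(np.radians(yaw)),np.sin(np.radians(yaw)); return np.array([[s,c,0],[-c,s,0],[0,0,-1.]])
def plan(target,n,grip,Rtar=None):
    s=r.sense(); p=np.array(s["tcp_pos"]);R0=np.array(s["ee_rot"]); Rtar=Rt() if Rtar is None else Rtar
    w=R.from_matrix(R0.T@Rtar).as_rotvec(); rows=[]; Rc=R0; d=(np.array(target)-p)/n
    for i in range(n):
        rows.append([*np.round(w/n,4),*np.round(Rc.T@d,4),grip]); Rc=Rc@R.from_rotvec(np.round(w/n,4)).as_matrix()
    for k in range(0,n,10): print([float(x) for row in rows[k:k+10] for x in row])
E
sed -i 's/\[s,c,0\],\[-c,s,0\]/[-s,c,0],[c,s,0]/' h.py
python3 - <<'E'
from h import *
R_=Rt();print(np.linalg.det(R_))
print(np.mean([plane("top",uv,.065) for uv in((395.3,193.3),(433.8,195.8),(428.7,257.5),(390.3,253.3))],0))
plan([0.5306,0.0756,0.205],20,0)
E
```

```text
1.0
[ 0.50878834 -0.35646724]
[0.0001, 0.0001, -0.0598, -0.0254, 0.0226, 0.0018, 0.0, 0.0001, 0.0001, -0.0598, -0.0267, 0.0211, 0.0018, 0.0, 0.0001, 0.0001, -0.0598, -0.0279, 0.0194, 0.0018, 0.0, 0.0001, 0.0001, -0.0598, -0.029, 0.0177, 0.0018, 0.0, 0.0001, 0.0001, -0.0598, -0.03, 0.016, 0.0018, 0.0, 0.0001, 0.0001, -0.0598, -0.0309, 0.0141, 0.0018, 0.0, 0.0001, 0.0001, -0.0598, -0.0317, 0.0123, 0.0018, 0.0, 0.0001, 0.0001, -0.0598, -0.0324, 0.0103, 0.0018, 0.0, 0.0001, 0.0001, -0.0598, -0.0329, 0.0084, 0.0018, 0.0, 0.0001, 0.0001, -0.0598, -0.0334, 0.0064, 0.0018, 0.0]
[0.0001, 0.0001, -0.0598, -0.0337, 0.0044, 0.0018, 0.0, 0.0001, 0.0001, -0.0598, -0.0339, 0.0024, 0.0018, 0.0, 0.0001, 0.0001, -0.0598, -0.034, 0.0004, 0.0018, 0.0, 0.0001, 0.0001, -0.0598, -0.0339, -0.0017, 0.0018, 0.0, 0.0001, 0.0001, -0.0598, -0.0338, -0.0037, 0.0018, 0.0, 0.0001, 0.0001, -0.0598, -0.0335, -0.0057, 0.0018, 0.0, 0.0001, 0.0001, -0.0598, -0.0331, -0.0077, 0.0018, 0.0, 0.0001, 0.0001, -0.0598, -0.0326, -0.0097, 0.0018, 0.0, 0.0001, 0.0001, -0.0598, -0.0319, -0.0116, 0.0018, 0.0, 0.0001, 0.0001, -0.0598, -0.0312, -0.0135, 0.0018, 0.0]
```

>>> drive_tool(steps=[0,0,-0.06,-0.0255,0.0225,0.0015,0,0,0,-0.06,-0.0265,0.021,0.0015,0,0,0,-0.06,-0.028,0.0195,0.0015,0,0,0,-0.06,-0.029,0.0175,0.0015,0,0,0,-0.06,-0.03,0.016,0.0015,0,0,0,-0.06,-0.031,0.014,0.0015,0,0,0,-0.06,-0.0315,0.0125,0.0015,0,0,0,-0.06,-0.0325,0.0105,0.0015,0,0,0,-0.06,-0.033,0.0085,0.0015,0,0,0,-0.06,-0.0335,0.0065,0.0015,0])

```text
time_s: 0.93
tcp_pos: [0.4062, -0.2391, 0.2263]
ee_rot: [[-0.479, -0.878, -0.0], [-0.878, 0.479, 0.0], [-0.0, 0.0, -1.0]]
wrist_force: [0.6, 0.5, -0.5]
gripper_width: 0.326
gripper_force: 0.0
```

>>> drive_tool(steps=[0,0,-0.06,-0.0335,0.0045,0.0015,0,0,0,-0.06,-0.034,0.0025,0.0015,0,0,0,-0.06,-0.034,0.0005,0.0015,0,0,0,-0.06,-0.034,-0.0015,0.0015,0,0,0,-0.06,-0.034,-0.0035,0.0015,0,0,0,-0.06,-0.0335,-0.0055,0.0015,0,0,0,-0.06,-0.033,-0.0075,0.0015,0,0,0,-0.06,-0.0325,-0.0095,0.0015,0,0,0,-0.06,-0.032,-0.0115,0.0015,0,0,0,-0.06,-0.031,-0.0135,0.0015,0])

```text
time_s: 1.77
tcp_pos: [0.5281, 0.0778, 0.2112]
ee_rot: [[0.101, -0.995, -0.001], [-0.995, -0.101, -0.0], [0.0, 0.001, -1.0]]
wrist_force: [0.3, -0.4, 0.4]
gripper_width: 0.007
gripper_force: 0.0
```

Run:
```python
from h import *
cv2.imwrite("pics/s1.png",cv2.resize(r.capture("scene")[100:310,150:350],None,fx=2.8,fy=2.8,interpolation=cv2.INTER_CUBIC))
s=r.sense();print(s["tcp_pos"],s["ee_rot"],s["wrist_force"],s["gripper_width"],s["time_s"])
plan([0.5306,0.0756,0.200],1,0)
```

```text
[0.53101054 0.08207244 0.21077211] [[ 1.07131022e-01 -9.94242249e-01  2.30090442e-03]
 [-9.94244525e-01 -1.07128654e-01  1.12923064e-03]
 [-8.76236021e-04 -2.40863725e-03 -9.99996715e-01]] [3.74155096 2.42884568 0.07009609] 0.00648924898780434 1.8167
[-0.0024, 0.0009, 0.0131, 0.0064, 0.0011, 0.0108, 0.0]
```

View pics/s1.png

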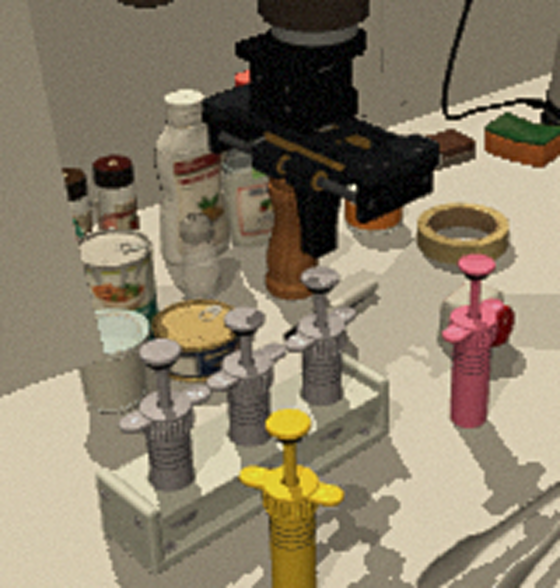

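The gripper is right above the right-hand plunger, and its fingertips at crop (320,250) line up with the plate at (320,280). I'll go down slowly.

>>> drive_tool(steps=[0,0,0.013,0.0065,0.001,0.009,0,0,0,0,0,0,0.005,0,0,0,0,0,0,0,0,0,0,0,0,0,0,0])

```text
time_s: 2.15
tcp_pos: [0.5271, 0.0685, 0.1969]
ee_rot: [[0.084, -0.996, -0.002], [-0.996, -0.084, -0.001], [0.001, 0.002, -1.0]]
wrist_force: [0.2, -0.4, 0.5]
gripper_width: 0.004
gripper_force: 0.0
```

>>> drive_tool(steps=[0,0,0,0,0,0.003,0,0,0,0,0,0,0.003,0,0,0,0,0,0,0.003,0,0,0,0,0,0,0.003,0,0,0,0,0,0,0,0])

```text
time_s: 2.57
tcp_pos: [0.5276, 0.0693, 0.1852]
ee_rot: [[0.085, -0.996, -0.0], [-0.996, -0.085, -0.0], [0.0, 0.0, -1.0]]
wrist_force: [-0.4, 0.8, 0.2]
gripper_width: 0.005
gripper_force: 0.0
```

>>> drive_tool(steps=[0,0,0,0,0,0.003,0,0,0,0,0,0,0.003,0,0,0,0,0,0,0,0])

```text
time_s: 2.82
tcp_pos: [0.5276, 0.0695, 0.179]
ee_rot: [[0.085, -0.996, -0.001], [-0.996, -0.085, -0.0], [0.0, 0.001, -1.0]]
wrist_force: [0.7, 0.8, 0.3]
gripper_width: 0.002
gripper_force: 0.0
```

>>> drive_tool(steps=[0,0,0,-0.006,-0.0025,0,0,0,0,0,0,0,0,0,0,0,0,0,0,0.002,0,0,0,0,0,0,0,0])

```text
time_s: 3.15
tcp_pos: [0.5299, 0.0761, 0.1774]
ee_rot: [[0.085, -0.996, 0.0], [-0.996, -0.085, 0.0], [-0.0, -0.0, -1.0]]
wrist_force: [0.4, 0.4, -0.1]
gripper_width: 0.009
gripper_force: 0.2
```

>>> drive_tool(steps=[0,0,0,0,0,0.002,0,0,0,0,0,0,0.002,0,0,0,0,0,0,0,0])

```text
time_s: 3.4
tcp_pos: [0.5297, 0.0758, 0.1733]
ee_rot: [[0.085, -0.996, -0.0], [-0.996, -0.085, 0.0], [-0.0, 0.0, -1.0]]
wrist_force: [0.8, -0.2, 0.7]
gripper_width: 0.007
gripper_force: 0.4
```

>>> drive_tool(steps=[0,0,0,0,0,0.002,0,0,0,0,0,0,0.002,0,0,0,0,0,0,0,0])

```text
time_s: 3.65
tcp_pos: [0.5295, 0.0756, 0.1691]
ee_rot: [[0.085, -0.996, -0.001], [-0.996, -0.085, -0.0], [0.0, 0.001, -1.0]]
wrist_force: [0.6, -0.2, 0.9]
gripper_width: 0.008
gripper_force: 0.3
```

>>> drive_tool(steps=[0,0,0,0,0,0.002,0,0,0,0,0,0,0.002,0,0,0,0,0,0,0,0])

```text
time_s: 3.9
tcp_pos: [0.5295, 0.0757, 0.1651]
ee_rot: [[0.085, -0.996, -0.001], [-0.996, -0.085, -0.0], [0.0, 0.001, -1.0]]
wrist_force: [0.1, 0.2, 0.7]
gripper_width: 0.003
gripper_force: 0.3
```

Run:
```python
from h import *
cv2.imwrite("pics/s2.png",cv2.resize(r.capture("scene")[130:280,180:330],None,fx=4,fy=4,interpolation=cv2.INTER_CUBIC))
s=r.sense();print(s["tcp_pos"],s["wrist_force"]); print(proj("scene",s["tcp_pos"]),proj("scene",np.array(s["tcp_pos"])-[0,0,.019]))
```

```text
[0.52944186 0.07561679 0.16509289] [0.3974453  0.47011613 0.42052712]
[264.20959733 199.19163929] [264.34388905 206.32526042]
```

View pics/s2.png

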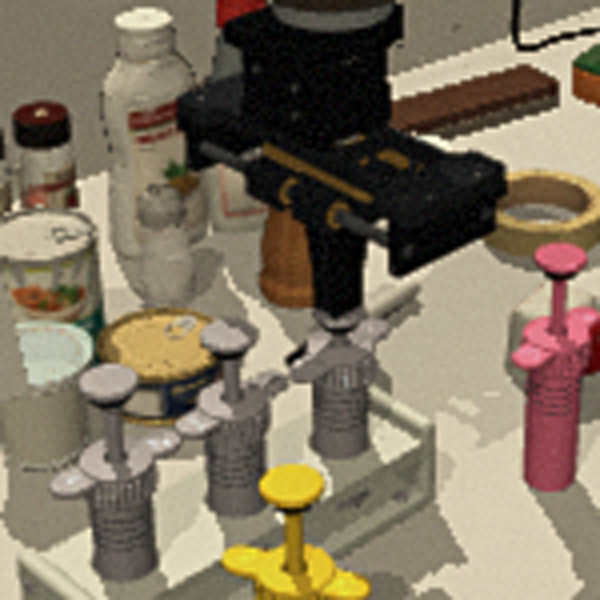

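The finger is on the plate at crop (335,318) and has driven it down, but the force relaxes when the arm is still. I'll read the force while moving instead.

>>> drive_tool(steps=[0,0,0,0,0,0.001,0,0,0,0,0,0,0.001,0])

```text
time_s: 4.12
tcp_pos: [0.5299, 0.0758, 0.1636]
ee_rot: [[0.085, -0.996, 0.0], [-0.996, -0.085, 0.0], [-0.0, -0.0, -1.0]]
wrist_force: [-0.4, 0.3, 2.5]
gripper_width: 0.005
gripper_force: 1.0
```

>>> drive_tool(steps=[0,0,0,0,0,0.001,0,0,0,0,0,0,0.001,0])

```text
time_s: 4.28
tcp_pos: [0.5299, 0.0758, 0.1616]
ee_rot: [[0.085, -0.996, 0.0], [-0.996, -0.085, 0.0], [-0.0, -0.0, -1.0]]
wrist_force: [0.3, 0.7, 1.4]
gripper_width: 0.003
gripper_force: 1.0
```

>>> drive_tool(steps=[0,0,0,0,0,0.001,0,0,0,0,0,0,0.001,0])

```text
time_s: 4.45
tcp_pos: [0.5298, 0.0758, 0.1595]
ee_rot: [[0.085, -0.996, 0.0], [-0.996, -0.085, 0.0], [-0.0, -0.0, -1.0]]
wrist_force: [-0.1, 0.5, 2.4]
gripper_width: 0.005
gripper_force: 1.0
```

About 2 N past the blockage depth means this one is sound, so I'll push it home.

>>> drive_tool(steps=[0,0,0,0,0,0.001,0,0,0,0,0,0,0.001,0,0,0,0,0,0,0.001,0,0,0,0,0,0,0.001,0])

```text
time_s: 4.78
tcp_pos: [0.5298, 0.0758, 0.1554]
ee_rot: [[0.085, -0.996, 0.0], [-0.996, -0.085, -0.0], [0.0, -0.0, -1.0]]
wrist_force: [0.0, 1.0, 1.9]
gripper_width: 0.005
gripper_force: 1.0
```

>>> drive_tool(steps=[0,0,0,0,0,0.001,0,0,0,0,0,0,0.001,0])

```text
time_s: 4.95
tcp_pos: [0.5298, 0.0757, 0.1535]
ee_rot: [[0.085, -0.996, 0.0], [-0.996, -0.085, -0.0], [0.0, -0.0, -1.0]]
wrist_force: [-0.7, 0.5, 4.8]
gripper_width: -0.0
gripper_force: 3.0
```

>>> drive_tool(steps=[0,0,0,0,0,0.0007,0])

```text
time_s: 5.03
tcp_pos: [0.5304, 0.0759, 0.1534]
ee_rot: [[0.085, -0.996, 0.001], [-0.996, -0.085, 0.0], [-0.0, -0.001, -1.0]]
wrist_force: [-0.3, 1.1, 7.0]
gripper_width: 0.01
gripper_force: 3.7
```

>>> drive_tool(steps=[0,0,0,0,0,-0.023,0,0,0,0,0,0,-0.023,0,0,0,0,-0.026,0,0,0,0,0,0,-0.026,0,0,0,0,0,0,-0.026,0,0,0,0,0,0,0,0,0,0,0,0,0,0,0,0.01,0,0,0,0,0,0,0,0])

```text
time_s: 5.7
tcp_pos: [0.5214, 0.1526, 0.1862]
ee_rot: [[0.084, -0.996, -0.005], [-0.996, -0.084, -0.002], [0.001, 0.005, -1.0]]
wrist_force: [-0.6, 1.4, -0.0]
gripper_width: 0.005
gripper_force: 0.0
```

>>> drive_tool(steps=[0,0,0,0,0,0.002,0,0,0,0,0,0,0.002,0,0,0,0,0,0,0.002,0,0,0,0,0,0,0.002,0])

```text
time_s: 6.03
tcp_pos: [0.5239, 0.153, 0.1818]
ee_rot: [[0.085, -0.996, 0.002], [-0.996, -0.085, 0.0], [-0.0, -0.002, -1.0]]
wrist_force: [0.3, -0.6, 5.0]
gripper_width: 0.008
gripper_force: 2.6
```

>>> drive_tool(steps=[0,0,0,0,0,0.002,0,0,0,0,0,0,0.002,0])

```text
time_s: 6.2
tcp_pos: [0.524, 0.1532, 0.178]
ee_rot: [[0.085, -0.996, 0.002], [-0.996, -0.085, 0.0], [-0.0, -0.002, -1.0]]
wrist_force: [-1.1, -1.2, 5.3]
gripper_width: 0.002
gripper_force: 2.6
```

>>> drive_tool(steps=[0,0,0,0,0,0.002,0,0,0,0,0,0,0.002,0])

```text
time_s: 6.37
tcp_pos: [0.5239, 0.1532, 0.174]
ee_rot: [[0.085, -0.996, 0.002], [-0.996, -0.085, 0.0], [-0.0, -0.002, -1.0]]
wrist_force: [-0.9, -1.0, 5.5]
gripper_width: 0.009
gripper_force: 2.6
```

>>> drive_tool(steps=[0,0,0,0,0,0.001,0,0,0,0,0,0,0.001,0])

```text
time_s: 6.53
tcp_pos: [0.5238, 0.1532, 0.1718]
ee_rot: [[0.085, -0.996, 0.002], [-0.996, -0.085, 0.0], [-0.0, -0.002, -1.0]]
wrist_force: [-0.4, -0.5, 4.8]
gripper_width: 0.006
gripper_force: 2.5
```

>>> drive_tool(steps=[0,0,0,0,0,0.001,0,0,0,0,0,0,0.001,0])

```text
time_s: 6.7
tcp_pos: [0.5238, 0.1532, 0.1698]
ee_rot: [[0.085, -0.996, 0.002], [-0.996, -0.085, 0.0], [-0.0, -0.002, -1.0]]
wrist_force: [-0.3, -1.3, 6.5]
gripper_width: 0.002
gripper_force: 2.8
```

>>> drive_tool(steps=[0,0,0,0,0,0.001,0,0,0,0,0,0,0.001,0])

```text
time_s: 6.87
tcp_pos: [0.524, 0.1533, 0.1682]
ee_rot: [[0.085, -0.996, 0.002], [-0.996, -0.085, 0.0], [-0.0, -0.002, -1.0]]
wrist_force: [-1.4, -0.6, 8.1]
gripper_width: 0.007
gripper_force: 3.6
```

>>> drive_tool(steps=[0,0,0,0,0,0.001,0,0,0,0,0,0,0.001,0])

```text
time_s: 7.03
tcp_pos: [0.5243, 0.1534, 0.1666]
ee_rot: [[0.085, -0.996, 0.003], [-0.996, -0.085, 0.0], [-0.0, -0.003, -1.0]]
wrist_force: [-1.1, -1.6, 9.3]
gripper_width: 0.007
gripper_force: 4.4
```

This is the blocked one: the force climbed from 5 to 9.3 N at about 27 mm of travel. I'll stop there, lift off and go on to injector 1.

Run:
```python
from h import *
a=Rt(184.9); d=np.array([0.5156,0.2346,0])-[0.524,.1533,0]; print(a.T@d)
```

```text
[-0.08172037  0.0014249   0.        ]
```

>>> drive_tool(steps=[0,0,0,0,0,-0.02,0,0,0,0,0,0,-0.02,0,0,0,0,-0.027,0,0,0,0,0,0,-0.027,0,0,0,0,0,0,-0.027,0,0,0,0,0,0,0,0,0,0,0,0,0,0,0,0.01,0,0,0,0,0,0,0.002,0])

```text
time_s: 7.7
tcp_pos: [0.5151, 0.2334, 0.1906]
ee_rot: [[0.084, -0.996, -0.003], [-0.996, -0.084, -0.001], [0.001, 0.003, -1.0]]
wrist_force: [-0.6, 0.1, -0.5]
gripper_width: 0.006
gripper_force: 0.0
```

>>> drive_tool(steps=[0,0,0,0,0,0.002,0,0,0,0,0,0,0.002,0,0,0,0,0,0,0.002,0,0,0,0,0,0,0.002,0])

```text
time_s: 8.03
tcp_pos: [0.5167, 0.2337, 0.1854]
ee_rot: [[0.084, -0.996, 0.001], [-0.996, -0.084, 0.0], [-0.0, -0.001, -1.0]]
wrist_force: [0.3, 0.1, 4.2]
gripper_width: 0.003
gripper_force: 1.8
```

>>> drive_tool(steps=[0,0,0,0,0,0.002,0,0,0,0,0,0,0.002,0])

```text
time_s: 8.2
tcp_pos: [0.5164, 0.2339, 0.181]
ee_rot: [[0.085, -0.996, 0.0], [-0.996, -0.085, 0.0], [-0.0, -0.0, -1.0]]
wrist_force: [-1.1, -0.7, 3.8]
gripper_width: 0.0
gripper_force: 1.8
```

>>> drive_tool(steps=[0,0,0,0,0,0.002,0,0,0,0,0,0,0.002,0])

```text
time_s: 8.37
tcp_pos: [0.5163, 0.2341, 0.1768]
ee_rot: [[0.085, -0.996, 0.0], [-0.996, -0.085, -0.0], [0.0, -0.0, -1.0]]
wrist_force: [-0.7, 0.6, 3.5]
gripper_width: 0.005
gripper_force: 1.8
```

>>> drive_tool(steps=[0,0,0,0,0,0.002,0,0,0,0,0,0,0.002,0,0,0,0,0,0,0.002,0,0,0,0,0,0,0.001,0,0,0,0,0,0,0.001,0])

```text
time_s: 8.78
tcp_pos: [0.5162, 0.2342, 0.1686]
ee_rot: [[0.085, -0.996, -0.0], [-0.996, -0.085, -0.0], [0.0, 0.0, -1.0]]
wrist_force: [-0.2, 0.8, 3.3]
gripper_width: 0.008
gripper_force: 1.8
```

>>> drive_tool(steps=[0,0,0,0,0,0.001,0,0,0,0,0,0,0.001,0,0,0,0,0,0,0.001,0])

```text
time_s: 9.03
tcp_pos: [0.5163, 0.2342, 0.1658]
ee_rot: [[0.085, -0.996, 0.0], [-0.996, -0.085, 0.0], [-0.0, -0.0, -1.0]]
wrist_force: [-1.0, -0.3, 4.0]
gripper_width: 0.005
gripper_force: 1.8
```

>>> drive_tool(steps=[0,0,0,0,0,0.001,0,0,0,0,0,0,0.001,0,0,0,0,0,0,0.001,0])

```text
time_s: 9.28
tcp_pos: [0.5162, 0.2342, 0.1628]
ee_rot: [[0.085, -0.996, 0.0], [-0.996, -0.085, 0.0], [-0.0, -0.0, -1.0]]
wrist_force: [-0.5, -0.8, 3.4]
gripper_width: 0.002
gripper_force: 1.8
```

>>> drive_tool(steps=[0,0,0,0,0,0.001,0,0,0,0,0,0,0.001,0,0,0,0,0,0,0.001,0])

```text
time_s: 9.53
tcp_pos: [0.5163, 0.2341, 0.1598]
ee_rot: [[0.085, -0.996, -0.0], [-0.996, -0.085, -0.0], [0.0, 0.0, -1.0]]
wrist_force: [-0.8, 0.1, 4.5]
gripper_width: 0.006
gripper_force: 1.8
```

>>> drive_tool(steps=[0,0,0,0,0,0.001,0,0,0,0,0,0,0.001,0])

```text
time_s: 9.7
tcp_pos: [0.5162, 0.2342, 0.1577]
ee_rot: [[0.085, -0.996, -0.0], [-0.996, -0.085, -0.0], [0.0, 0.0, -1.0]]
wrist_force: [0.1, 0.0, 3.3]
gripper_width: 0.005
gripper_force: 1.8
```

>>> drive_tool(steps=[0,0,0,0,0,0.001,0,0,0,0,0,0,0.001,0,0,0,0,0,0,0.001,0])

```text
time_s: 9.95
tcp_pos: [0.5162, 0.2342, 0.1547]
ee_rot: [[0.085, -0.996, -0.0], [-0.996, -0.085, -0.0], [0.0, 0.0, -1.0]]
wrist_force: [-1.1, -0.8, 4.0]
gripper_width: 0.006
gripper_force: 1.8
```

>>> drive_tool(steps=[0,0,0,0,0,0.001,0])

```text
time_s: 10.03
tcp_pos: [0.5162, 0.2342, 0.1538]
ee_rot: [[0.085, -0.996, -0.0], [-0.996, -0.085, -0.0], [0.0, 0.0, -1.0]]
wrist_force: [-0.0, -0.5, 4.4]
gripper_width: 0.006
gripper_force: 1.8
```

>>> drive_tool(steps=[0,0,0,0,0,0.0007,0])

```text
time_s: 10.12
tcp_pos: [0.5166, 0.2342, 0.1536]
ee_rot: [[0.085, -0.996, 0.001], [-0.996, -0.085, -0.0], [0.0, -0.001, -1.0]]
wrist_force: [-1.0, -1.8, 8.4]
gripper_width: 0.004
gripper_force: 3.9
```

Injector 1 is home and sound. I'll lift, open and go back over injector 2.

>>> drive_tool(steps=[0,0,0,0,0,-0.025,0,0,0,0,0,0,-0.025,0,0,0,0,0.027,-0.0005,0,1,0,0,0,0.027,-0.0005,0,1,0,0,0,0.027,-0.0005,0,1,0,0,0,0,0,0,1,0,0,0,0,0,0,1,0,0,0,0,0,0,1,0,0,0,0,0,0,1])

```text
time_s: 10.87
tcp_pos: [0.5246, 0.1543, 0.2027]
ee_rot: [[0.085, -0.996, -0.0], [-0.996, -0.085, 0.0], [-0.0, 0.0, -1.0]]
wrist_force: [0.0, -0.9, 0.6]
gripper_width: 0.449
gripper_force: 0.0
```

>>> drive_tool(steps=[0,0,0,0,0,0,1,0,0,0,0,0,0,1])

```text
time_s: 11.03
tcp_pos: [0.5246, 0.1544, 0.2029]
ee_rot: [[0.086, -0.996, -0.0], [-0.996, -0.086, -0.0], [0.0, 0.0, -1.0]]
wrist_force: [0.7, -0.7, 0.0]
gripper_width: 0.606
gripper_force: 0.0
```

Run:
```python
from h import *
t=r.capture("top")[190:260,180:285];s=r.capture("scene")[150:290,180:330]
cv2.imwrite("pics/s3.png",np.vstack([cv2.resize(s,(480,448),interpolation=2)]))
x=r.sense(); print(x["tcp_pos"],x["gripper_width"],x["wrist_force"]); plan([.5237,.1533,.116],3,1,Rt(184.9))
```

```text
[0.52455734 0.15414621 0.20302401] 0.6982193723836497 [ 0.44884778  0.32288145 -0.47824999]
[0.0, -0.0, 0.0001, 0.0003, 0.0003, 0.029, 1.0, 0.0, -0.0, 0.0001, 0.0003, 0.0003, 0.029, 1.0, 0.0, -0.0, 0.0001, 0.0003, 0.0003, 0.029, 1.0]
```

View pics/s3.png

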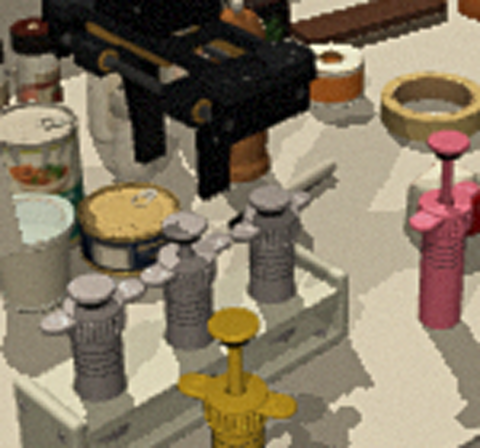

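The outer two plungers are home at crop (92,290) and (270,198). The middle one at (185,225) is partly down, with the open gripper above it. I'll descend and grip the cap.

>>> drive_tool(steps=[0,0,0,0,0,0,1,0,0,0,0,0,0,1,0,0,0,0.001,0.001,0.02,1,0,0,0,0,0,0.02,1,0,0,0,0,0,0.02,1,0,0,0,0,0,0.017,1,0,0,0,0,0,0.01,1,0,0,0,0,0,0,1,0,0,0,0,0,0,1])

```text
time_s: 11.88
tcp_pos: [0.524, 0.1525, 0.1162]
ee_rot: [[0.085, -0.996, -0.0], [-0.996, -0.085, -0.001], [0.001, 0.0, -1.0]]
wrist_force: [-0.1, -0.4, 0.7]
gripper_width: 1.005
gripper_force: 0.0
```

>>> drive_tool(steps=[0,0,0,0,0,0,0.4,0,0,0,0,0,0,0.4,0,0,0,0,0,0,0.4,0,0,0,0,0,0,0.4,0,0,0,0,0,0,0.4,0,0,0,0,0,0,0.4,0,0,0,0,0,0,0.2,0,0,0,0,0,0,0.2,0,0,0,0,0,0,0.2])

```text
time_s: 12.63
tcp_pos: [0.5236, 0.1525, 0.1162]
ee_rot: [[0.085, -0.996, -0.0], [-0.996, -0.085, -0.0], [0.0, 0.0, -1.0]]
wrist_force: [0.1, 0.2, 1.9]
gripper_width: 0.452
gripper_force: 30.0
```

>>> drive_tool(steps=[0,0,0,0,0,-0.01,0.2,0,0,0,0,0,-0.015,0.2,0,0,0,0,0,-0.02,0.2,0,0,0,0,0,-0.02,0.2,0,0,0,0,0,-0.025,0.2,0,0,0,0,0,-0.025,0.2,0,0,0,0,0,-0.025,0.2,0,0,0,0,0,-0.02,0.2,0,0,0,0,0,-0.012,0.2,0,0,0,0,0,0,0.2])

```text
time_s: 13.47
tcp_pos: [0.5247, 0.1529, 0.2917]
ee_rot: [[0.085, -0.996, 0.006], [-0.996, -0.085, 0.003], [-0.002, -0.006, -1.0]]
wrist_force: [1.0, -0.7, -2.7]
gripper_width: 0.448
gripper_force: 30.0
```

Run:
```python
from h import *
x=r.sense(); print(x["tcp_pos"],x["gripper_width"],x["wrist_force"],x["joints"]); plan([.509,-.356,.29],20,.2,Rt(184.9))
```

```text
[0.52469683 0.15285502 0.2917399 ] 0.4477140619796256 [ 1.04981098 -0.68726297 -2.65006899] [ 3.32704210e+01  1.23248971e+01 -6.11509011e+00  5.12676688e-02
 -7.12051836e+01 -2.84012669e+01]
[-0.0003, 0.0001, -0.0, 0.0253, 0.0029, 0.0, 0.2, -0.0003, 0.0001, -0.0, 0.0253, 0.0029, 0.0, 0.2, -0.0003, 0.0001, -0.0, 0.0253, 0.0029, 0.0, 0.2, -0.0003, 0.0001, -0.0, 0.0253, 0.0029, 0.0, 0.2, -0.0003, 0.0001, -0.0, 0.0253, 0.0029, 0.0, 0.2, -0.0003, 0.0001, -0.0, 0.0253, 0.0029, 0.0, 0.2, -0.0003, 0.0001, -0.0, 0.0253, 0.0029, 0.0, 0.2, -0.0003, 0.0001, -0.0, 0.0253, 0.0029, 0.0, 0.2, -0.0003, 0.0001, -0.0, 0.0253, 0.0029, 0.0, 0.2, -0.0003, 0.0001, -0.0, 0.0253, 0.0029, 0.0, 0.2]
[-0.0003, 0.0001, -0.0, 0.0253, 0.0029, 0.0, 0.2, -0.0003, 0.0001, -0.0, 0.0253, 0.0029, 0.0001, 0.2, -0.0003, 0.0001, -0.0, 0.0253, 0.0029, 0.0001, 0.2, -0.0003, 0.0001, -0.0, 0.0253, 0.0029, 0.0001, 0.2, -0.0003, 0.0001, -0.0, 0.0253, 0.0029, 0.0001, 0.2, -0.0003, 0.0001, -0.0, 0.0253, 0.0029, 0.0001, 0.2, -0.0003, 0.0001, -0.0, 0.0253, 0.0029, 0.0001, 0.2, -0.0003, 0.0001, -0.0, 0.0253, 0.0029, 0.0001, 0.2, -0.0003, 0.0001, -0.0, 0.0253, 0.0029, 0.0001, 0.2, -0.0003, 0.0001, -0.0, 0.0253, 0.0029, 0.0001, 0.2]
```

>>> drive_tool(steps=[0,0,0,0.015,0.002,0,0.2,0,0,0,0.025,0.003,0,0.2,0,0,0,0.025,0.003,0,0.2,0,0,0,0.025,0.003,0,0.2,0,0,0,0.025,0.003,0,0.2,0,0,0,0.025,0.003,0,0.2,0,0,0,0.025,0.003,0,0.2,0,0,0,0.025,0.003,0,0.2,0,0,0,0.025,0.003,0,0.2,0,0,0,0.025,0.003,0,0.2])

```text
time_s: 14.3
tcp_pos: [0.5136, -0.0907, 0.2865]
ee_rot: [[0.084, -0.996, -0.004], [-0.996, -0.084, 0.0], [-0.001, 0.004, -1.0]]
wrist_force: [0.2, 0.8, -2.3]
gripper_width: 0.45
gripper_force: 30.0
```

>>> drive_tool(steps=[0,0,0,0.025,0.003,0,0.2,0,0,0,0.025,0.003,0,0.2,0,0,0,0.025,0.003,0,0.2,0,0,0,0.025,0.003,0,0.2,0,0,0,0.025,0.003,0,0.2,0,0,0,0.025,0.003,0,0.2,0,0,0,0.025,0.003,0,0.2,0,0,0,0.025,0.003,0,0.2,0,0,0,0.025,0.003,0,0.2,0,0,0,0.02,0.002,0,0.2])

```text
time_s: 15.13
tcp_pos: [0.5055, -0.3373, 0.2861]
ee_rot: [[0.084, -0.996, -0.004], [-0.997, -0.084, 0.002], [-0.002, 0.004, -1.0]]
wrist_force: [0.5, 0.9, -1.6]
gripper_width: 0.452
gripper_force: 30.0
```

>>> drive_tool(steps=[0,0,0,0.01,0.001,0,0.2,0,0,0,0,0,0,0.2,0,0,0,0,0,0,0.2,0,0,0,0,0,0,0.2])

```text
time_s: 15.47
tcp_pos: [0.5065, -0.3449, 0.2875]
ee_rot: [[0.085, -0.996, -0.001], [-0.996, -0.085, 0.001], [-0.001, 0.001, -1.0]]
wrist_force: [0.8, 0.4, -1.8]
gripper_width: 0.451
gripper_force: 30.0
```

Run:
```python
from h import *
s=r.capture("scene")[60:260,290:490];t=r.capture("top")[150:290,350:490]
cv2.imwrite("pics/s4.png",np.hstack([cv2.resize(s,(400,400)),cv2.resize(t,(400,400))]))
x=r.sense(); print(x["tcp_pos"],x["gripper_width"],x["wrist_force"]); plan([.509,-.356,.11],6,.2,Rt(184.9))
```

```text
[ 0.5069336  -0.34471079  0.28812581] 0.4508702119008265 [ 0.03474875  0.32951881 -1.90931432]
[0.0, 0.0001, 0.0001, 0.0019, -0.0002, 0.0297, 0.2, 0.0, 0.0001, 0.0001, 0.0019, -0.0002, 0.0297, 0.2, 0.0, 0.0001, 0.0001, 0.0019, -0.0002, 0.0297, 0.2, 0.0, 0.0001, 0.0001, 0.0019, -0.0002, 0.0297, 0.2, 0.0, 0.0001, 0.0001, 0.0019, -0.0002, 0.0297, 0.2, 0.0, 0.0001, 0.0001, 0.0019, -0.0002, 0.0297, 0.2]
```

View pics/s4.png

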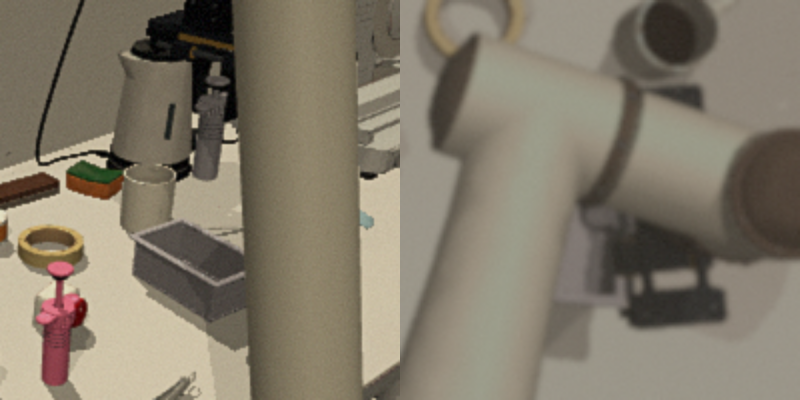

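The injector hangs upright and the pan hasn't moved. I'll centre it and lower.

>>> drive_tool(steps=[0,0,0,0.006,-0.001,0.01,0.2,0,0,0,0.005,0,0.02,0.2,0,0,0,0,0,0.03,0.2,0,0,0,0,0,0.03,0.2,0,0,0,0,0,0.03,0.2,0,0,0,0,0,0.025,0.2,0,0,0,0,0,0.015,0.2,0,0,0,0,0,0.008,0.2,0,0,0,0,0,0,0.2,0,0,0,0,0,0,0.2])

```text
time_s: 16.4
tcp_pos: [0.5094, -0.3567, 0.1205]
ee_rot: [[0.086, -0.996, 0.0], [-0.996, -0.086, -0.001], [0.001, -0.0, -1.0]]
wrist_force: [0.2, -0.1, -0.6]
gripper_width: 0.448
gripper_force: 30.0
```

>>> drive_tool(steps=[0,0,0,0,0,0.002,0.2,0,0,0,0,0,0.002,0.2,0,0,0,0,0,0.002,0.2,0,0,0,0,0,0.001,0.2,0,0,0,0,0,0,0.2])

```text
time_s: 16.82
tcp_pos: [0.5088, -0.3565, 0.1133]
ee_rot: [[0.085, -0.996, 0.0], [-0.996, -0.085, 0.0], [-0.0, -0.0, -1.0]]
wrist_force: [-0.0, 0.2, -2.3]
gripper_width: 0.449
gripper_force: 30.0
```

>>> drive_tool(steps=[0,0,0,0,0,0.002,0.2,0,0,0,0,0,0.002,0.2,0,0,0,0,0,0,0.2])

```text
time_s: 17.07
tcp_pos: [0.5086, -0.3564, 0.1086]
ee_rot: [[0.085, -0.996, -0.001], [-0.996, -0.085, 0.0], [-0.001, 0.001, -1.0]]
wrist_force: [-0.1, -0.0, -2.6]
gripper_width: 0.448
gripper_force: 30.0
```

>>> drive_tool(steps=[0,0,0,0,0,0.001,0.2,0,0,0,0,0,0.001,0.2])

```text
time_s: 17.23
tcp_pos: [0.5089, -0.3566, 0.1071]
ee_rot: [[0.085, -0.996, 0.0], [-0.996, -0.085, -0.0], [0.0, -0.0, -1.0]]
wrist_force: [-1.6, 0.4, 5.1]
gripper_width: 0.451
gripper_force: 30.0
```

>>> drive_tool(steps=[0,0,0,0,0,0.001,0.2,0,0,0,0,0,0,0.2])

```text
time_s: 17.4
tcp_pos: [0.509, -0.3569, 0.1072]
ee_rot: [[0.085, -0.996, 0.0], [-0.996, -0.085, -0.001], [0.001, -0.0, -1.0]]
wrist_force: [-1.1, 0.3, 4.3]
gripper_width: 0.453
gripper_force: 30.0
```

It's standing on the pan floor at the expected height. I'll release and rise.

>>> drive_tool(steps=[0,0,0,0,0,-0.001,0.6,0,0,0,0,0,0,0.8,0,0,0,0,0,0,1,0,0,0,0,0,0,1,0,0,0,0,0,0,1,0,0,0,0,0,0,1,0,0,0,0,0,0,1,0,0,0,0,0,0,1])

```text
time_s: 18.07
tcp_pos: [0.5089, -0.3566, 0.1071]
ee_rot: [[0.085, -0.996, -0.0], [-0.996, -0.085, -0.0], [0.0, 0.0, -1.0]]
wrist_force: [0.5, -0.0, -0.2]
gripper_width: 0.957
gripper_force: 0.0
```

>>> drive_tool(steps=[0,0,0,0,0,-0.005,1,0,0,0,0,0,-0.01,1,0,0,0,0,0,-0.02,1,0,0,0,0,0,-0.03,1,0,0,0,0,0,-0.035,1,0,0,0,0,0,-0.035,1,0,0,0,0,0,-0.02,1,0,0,0,0,0,0,1])

```text
time_s: 18.73
tcp_pos: [0.5111, -0.3581, 0.2701]
ee_rot: [[0.086, -0.996, 0.012], [-0.996, -0.086, -0.007], [0.008, -0.011, -1.0]]
wrist_force: [0.3, -0.6, 1.0]
gripper_width: 0.997
gripper_force: 0.0
```

>>> drive_tool(steps=[0,0,0,0.02,0.02,-0.01,1,0,0,0,0.025,0.025,0,1,0,0,0,0.025,0.025,0,1,0,0,0,0.025,0.025,0,1,0,0,0,0.025,0.025,0,1,0,0,0,0.025,0.025,0,1,0,0,0,0.02,0.02,0,1,0,0,0,0,0,0,1])

```text
time_s: 19.4
tcp_pos: [0.3549, -0.538, 0.272]
ee_rot: [[0.079, -0.997, -0.001], [-0.997, -0.079, -0.0], [0.0, 0.001, -1.0]]
wrist_force: [0.9, 0.5, 0.2]
gripper_width: 1.003
gripper_force: 0.0
```

Run:
```python
from h import *
s=r.capture("scene")[110:310,190:450];t=r.capture("top")[140:290,180:460]
cv2.imwrite("pics/s5.png",np.vstack([cv2.resize(s,(400,300)),cv2.resize(t,(540,290))[:,:400]*0+cv2.resize(t[:,130:],(400,290))]))
x=r.sense(); print(x["tcp_pos"],x["time_s"],x["wrist_force"])
```

```text
[ 0.35747154 -0.53552876  0.27199886] 19.5 [ 0.2027819  -0.2516905  -0.53042707]
```

View pics/s5.png

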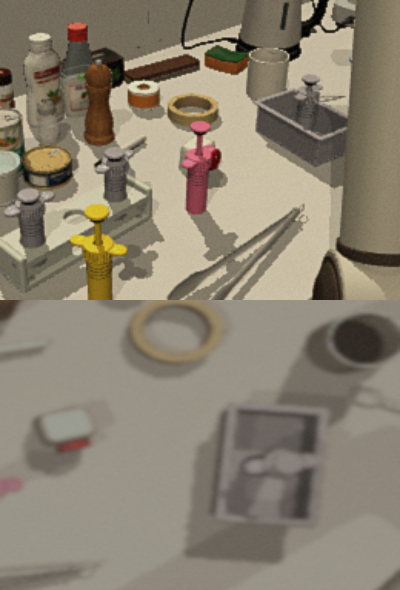

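The injector stands upright in the pan (scene crop (310,95), top crop (265,465)). The other two stand in the rack with their plungers home, and the bystanders are untouched. I'll hand in.

```bash
python3 -c "
from station import r
print(r.finish_job())"
```

```text
the job is handed in; nothing more can be done
None
```

I handed the job in at about 19.5 s of the 72 s: the middle injector was the blocked one and now stands upright in the pan with its plunger about 27 mm down, while the other two plungers are home and those injectors are still in the rack. The wrist force never read above about 10 N. The hand-in returned no verdict, so this rests on the final pictures and the force readings.

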